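# Point out the faulty mug for scrap

### The arm

A 6-joint arm with a two-finger parallel gripper is mounted at the origin on the work surface. World frame = base frame: x ahead of the robot, y to its left, z up, the work surface at z = 0. Lengths are in m, angles in rad, forces in N, time in s.
With the tool pointing down it reaches from about 0.25 to 0.725 m from the base axis. Payload 4 kg.
Tool frame: the origin (TCP) lies midway between the tips of the shut fingers; the grasp point (between the pads) lies 19 mm behind it; z points along the fingers, y is the line along which they close (so a half turn about z gives the same grasp; the last joint's range is limited). The gripper opens to 85 mm and grips with 20 to 120 N. Pads are 22 mm wide; open, the fingers measure 114 mm over their backs; the gripper's body (76 mm by 85 mm) begins 54 mm behind the grasp point. The pads swing forward as they close: fully open they stand 13 mm farther back than shut.
Start: joints at [1.267, 0.241, 0.005, 1.335, 0, 1.571], TCP at [0.15, 0.477, 0.231] pointing down, gripper open.
Joint ranges: [-2.72, 2.72], [-1.05, 1.87], [-1.09, 1.28], [-1.99, 2.15], [-1.42, 1.44], [-3.14, 3.14]. Speed limits (rad/s): [2.79, 2.79, 3.14, 3.14, 3.14, 3.14].

### API

Orientations are given as a unit quaternion [x, y, z, w].
In Python, from workcell import bot gives the robot as it stands. The module is installed in compiled form; this text tells all that it offers.
- The arm moves only by the tool jog_arm, never from a script. Its argument "deltas" is a list of rows, each an object with "fingers": the opening, from 0 (shut) to 1 (fully open); "delta_pos": the shift along the tool's x, y, z normalised to -1 to 1, where 1 is 300 mm, a list of three; "yaw": the turn about the tool's z normalised to -1 to 1, where 1 is pi/4 rad. A call has 1 to 12 rows; each row is the pose to reach, as a shift and turn from the pose commanded when the call began, along the tool's axes at that moment; what a row does not reach only later rows make up. A row lasts 1/10 s, in which the tool goes at most 50 mm and 8.59 degrees, less where a joint would pass 70% of its speed; a pose out of reach is approached as far as the arm can. A call with a number of a shift or a turn outside -1 to 1 is refused whole. A call with a gripper value outside its range is refused whole. The fingers move at their own pace and stop on an object; the grip force is fixed at half the most. Time passes only in rows, so rows that repeat a pose let the fingers close. It gives the time, the measured TCP pose, the force, the opening and the grip force at its end, in the units of the state.
- bot.get_obs(): the state, without advancing time (a new reading comes with each control period).
- bot.camera(name): name is "scene" or "top"; returns a dict with "image" (480x640x3 uint8, red, green, blue), "range_z" (480x640 float32, m along the optical axis (not along the pixel's ray), 0 where there is no reading), "fx", "fy", "cx", "cy" (pixels), "rvec" (rotation vector, rad) and "tvec" (3), from world to camera coordinates, as OpenCV has them. Camera axes: x right, y down, z forward; pixel columns grow to the right and rows downward; lengths in m; the calibration is good to about 2 mm. A picture is of the moment at which its call begins.
- bot.job_done(): hands the job in; it is judged then, once.
The state is a dict: "clock": time; "joint_pos": joint angles; "joint_vel": joint speeds; "tau": joint torques, N m; "eef_pos": TCP position; "tool_rot": TCP orientation; "ft_force": force on the tool from outside, world axes, zero at the start; "ft_torque": the same for the moment, N m; "grip_width": finger opening in m; "grasp_force": force on a finger pad.
Only numpy, scipy, OpenCV 4.12 (cv2) and the standard library are available. Lean on these libraries where they do the work, as an engineer would, in place of code of your own. Each camera call takes 0.05 s, during which the arm holds its last target. There are 200 camera calls.

### The job

Show your workmate which casting to scrap, without touching any of the ware: hold the fingertips two or three centimetres above the middle of the mouth of the mug on the ware board that came out without a handle, for two seconds, then in the same way two or three centimetres above the middle of the mouth of the round scrap tub, also for two seconds. Then log it by pressing the push button on the tally counter all the way down without hammering it, and draw back so that the button springs up. Do not point at the two good mugs, and leave the mugs, the tub and everything else unmoved.

Things in the scene. Friction and masses are not known exactly. Their poses are not given: they have to be found in the camera images.
- mug_faulty: The mug to point at: white unglazed cast mug WITHOUT a handle, otherwise the same as the two good mugs: straight round body 76 mm across and 90 mm high, open at the top (wall 4 mm). It is one of three mugs in a row on the ware board, in any of the three places, 120 to 160 mm apart. Loose, about 0.28 kg. Origin: centre of its underside, z up.
- mug_faulty_mouth (a point): Centre of the open mouth of the mug without a handle, level with its rim: 90 mm above its underside, 108 mm above the table. z up.
- mug_a: Good mug with a loop handle on its own +y side, the handle reaching 72 mm from the mug's axis; body 76 mm across, 90 mm high. Loose. Origin: centre of its underside. Not to be pointed at or touched.
- mug_a_mouth (a point): Centre of the mouth of that good mug, at its rim.
- mug_b: The other good mug, the same as mug_a, with a handle. Not to be pointed at or touched.
- mug_b_mouth (a point): Centre of the mouth of that good mug, at its rim.
- board: Ware board that carries the three mugs: a plain brown wooden plank, 120 mm (its x) by 440 mm (its y) and 18 mm thick, fixed to the table. Origin: centre of its underside.
- tub: Round grey plastic scrap tub, open at the top and empty, 120 mm across at the rim, narrower at the foot, 90 mm high, wall 5 mm, fixed to the table. It stands nearer the robot than the board, to the left or the right. (The square slatted wooden crate at the left is not it.) Origin: centre of its underside.
- tub_mouth (a point): Centre of the tub's mouth, level with its rim, 90 mm above the table. z up.
- counter: Tally counter: a grey metal box 100 by 100 mm and 45 mm high, fixed to the table, with a strip of black counter windows across its top on its own +x side and a push button in a housing on its top, 12 mm from its middle along its own -x (roughly towards the robot, turned by up to 17 degrees). It stands on the other side from the tub. Origin: centre of its underside.
- tally_top (a point): Centre of the top face of the tally counter's black round push button, 36 mm across, facing up, 67 mm above the table; the round housing below it is 52 mm across. The button is pressed straight down.
- tally (a joint): Travel of the push button in m: 0 up, 0.006 fully down. A spring returns it; fully down takes about 5 N.
- vase: Loose white vase, 68 mm wide, 130 mm high, standing between the tub and the counter. Leave alone. Origin: centre of its underside.
- bud_vase: Loose white small vase, 54 mm wide, 90 mm high, beyond the board at the right. Leave alone.
- figure: Loose white small cast figure, 60 mm wide, 98 mm high, beyond the board at the left. Leave alone.
- bowl: Loose white bowl, 100 mm across, 45 mm high, beyond the board. Leave alone.
- brush: Loose flat brush with a wooden handle, lying at the right, about 40 mm high at most. Leave alone.
- block: Loose wooden sanding block, 80 by 55 by 30 mm, at the right. Leave alone.
There are look-alikes about, which are no part of the job. What is shaped like the counter but green, purple or red is not meant.

How it is judged:
By the outcome, as a careful person would: the job done as asked, in the order asked, and still so for the second after the job is handed in, with the robot touching nothing.
It also fails if it takes over 54 s, if anything falls off the work surface, if the arm or the gripper's body presses on something with over 40 N, if the wrist force passes 120 N, or if a joint passes its speed limit or range.

## Working session

There is one attempt and no reset: what is moved stays moved. The work goes in short steps, Python scripts to look and compute and a tool call to move; the robot and the scene stay as the last step left them, time stands still between calls to the robot, and variables do not carry over. Pictures are saved under pics/ and viewed, at most 10 in all, crops included, and the job is handed in when it is done.

Besides the shell and the picture viewer there is one more tool, called after ">>>" as name(argument=value, ...), one argument or row to a line, values as JSON. jog_arm: Moves the arm, as the interface text tells. Scaled input: -1 to 1 covers 300 mm each way for a shift and pi/4 rad each way for a turn. Its arguments: {"type":"object","properties":{"deltas":{"type":"array","items":{"type":"object","properties":{"fingers":{"type":"number"},"delta_pos":{"type":"array","items":{"type":"number"}},"yaw":{"type":"number"}}}}},"required":["deltas"]}

```bash
mkdir -p pics; cat > h.py <<'E'
import numpy as np, cv2
from workcell import bot
def snap(name):
    c=bot.camera(name); np.savez(f'pics/{name}.npz',**c)
    cv2.imwrite(f'pics/{name}0.png',c['image'][:,:,::-1]); return c
def cloud(c):
    v,u=np.mgrid[:480,:640]; z=c['range_z']
    P=np.stack([(u-c['cx'])/c['fx']*z,(v-c['cy'])/c['fy']*z,z],-1)
    R=cv2.Rodrigues(np.array(c['rvec'],float))[0]
    W=(P-np.array(c['tvec']).ravel())@R
    W[z==0]=np.nan; return W
E
python3 - <<'E'
from h import *
snap('top');snap('scene');o=bot.get_obs();print({k:np.round(o[k],4) for k in('clock','eef_pos','tool_rot','ft_force','grip_width')})
E
```

```text
{'clock': np.float64(0.1), 'eef_pos': array([0.1494, 0.4766, 0.2305]), 'tool_rot': array([ 1.513e-01,  9.885e-01, -1.000e-03, -1.000e-04]), 'ft_force': array([ 0.3521, -0.1139, -0.0661]), 'grip_width': np.float64(0.0852)}
```

View pics/top0.png

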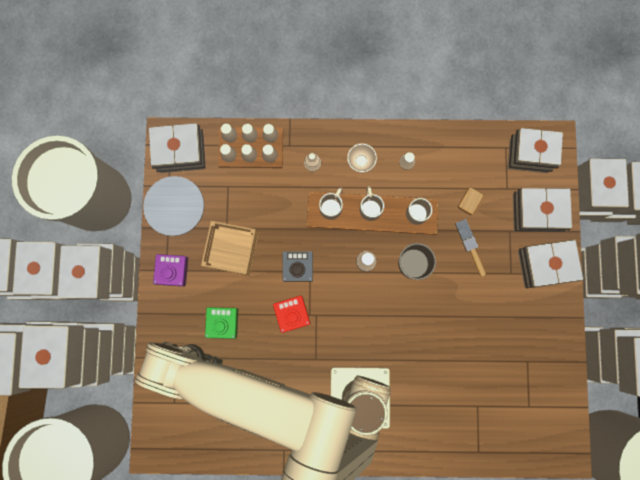

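View pics/scene0.png

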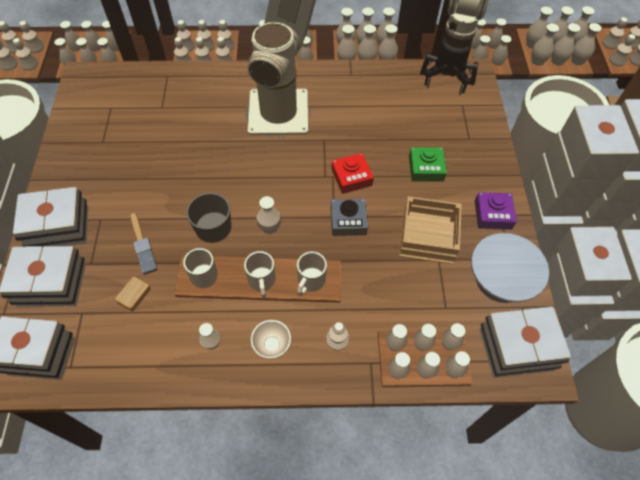

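The top view shows three mugs at (331,205), (372,206) and (419,210). Only the right one at (419,210) shows no handle. The tub is at (417,262), the grey counter at (297,267), and the vase at (367,260) between them. Next I'll measure these and look at a crop.

```bash
python3 - <<'E'
from h import *
ct=dict(np.load('pics/top.npz')); cs=dict(np.load('pics/scene.npz'))
for n,c in(('top',ct),('scene',cs)):
    W=cloud(c); x,y,z=W[...,0],W[...,1],W[...,2]
    def fit(nm,u0,u1,v0,v1,za,zb):
        m=np.zeros(z.shape,bool); m[v0:v1,u0:u1]=1; m&=(z>za)&(z<zb)
        p=W[m]
        if len(p)<5: print(n,nm,'few',len(p));return
        (cc,r)=cv2.minEnclosingCircle(p[:,:2].astype(np.float32))
        print(n,nm,len(p),'circ',np.round(cc,4),round(r,4),'med',np.round(np.median(p,0),4))
    if n=='top':
        B=dict(mugR=(400,440,192,232),mugM=(352,392,192,222),mugL=(315,345,192,222),tub=(392,442,238,286),vase=(352,382,245,275),btn=(280,315,250,285))
    else:
        B=dict(mugR=(180,220,240,290),mugM=(240,278,245,290),mugL=(294,330,245,290),tub=(182,236,190,245),vase=(250,285,190,235),btn=(330,370,195,236))
    for k,b in B.items():
        zr={'tub':(.082,.096),'vase':(.12,.14),'btn':(.061,.075)}.get(k,(.1,.115))
        fit(k,*b,*zr)
    fit('box',*B['btn'],.035,.055)
a=cv2.resize(ct['image'][180:300,270:450],None,fx=4.4,fy=4.4,interpolation=cv2.INTER_CUBIC)
cv2.imwrite('pics/c1.png',a[:,:,::-1])
R=cv2.Rodrigues(ct['rvec'])[0]
def px(u,v,h):
    d=R.T@np.array([(u-ct['cx'])/ct['fx'],(v-ct['cy'])/ct['fy'],1]); o=-R.T@ct['tvec'].ravel()
    return np.round(o+d*(h-o[2])/d[2],4)
print(px(419,210,.108),px(417,261,.09),px(297,268,.067))
E
```

```text
top mugR 96 circ [ 0.6105 -0.1903] 0.0391 med [ 0.6146 -0.1898  0.108 ]
top mugM 95 circ [ 0.625  -0.0343] 0.0422 med [ 0.6248 -0.0358  0.107 ]
top mugL 88 circ [0.6241 0.0981] 0.039 med [0.6241 0.1008 0.1074]
top tub 178 circ [ 0.4434 -0.1822] 0.0599 med [ 0.448  -0.1901  0.0897]
top vase 112 circ [ 0.4464 -0.0192] 0.0189 med [ 0.446  -0.0185  0.1309]
top btn 98 circ [0.4146 0.2076] 0.0248 med [0.4152 0.2062 0.0654]
top box 723 circ [0.4287 0.2061] 0.0688 med [0.4332 0.2049 0.0457]
scene mugR 198 circ [ 0.6116 -0.1891] 0.0394 med [ 0.6125 -0.1889  0.1062]
scene mugM 188 circ [ 0.6276 -0.0326] 0.0438 med [ 0.625  -0.0322  0.1068]
scene mugL 195 circ [0.6279 0.0997] 0.042 med [0.6273 0.1024 0.1062]
scene tub 306 circ [ 0.4445 -0.1805] 0.0625 med [ 0.4413 -0.1831  0.0882]
scene vase 143 circ [ 0.4487 -0.0179] 0.0213 med [ 0.4488 -0.0184  0.1302]
scene btn 114 circ [0.4179 0.2097] 0.023 med [0.4186 0.2088 0.0658]
scene box 887 circ [0.4289 0.2095] 0.0694 med [0.4429 0.2082 0.0451]
[ 0.6074 -0.1876  0.108 ] [ 0.4434 -0.1824  0.09  ] [0.4185 0.2062 0.067 ]
```

View pics/c1.png

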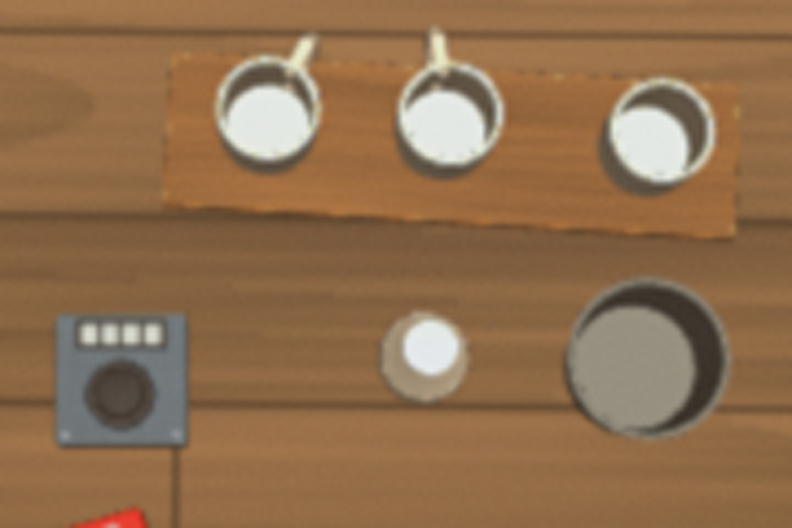

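The right mug has no handle, so it is the faulty one. Its mouth is at about (0.611, -0.190). The tub is at (0.444, -0.1815), and the button at (0.417, 0.2075). All heights and radii match the given sizes. Now I'll shut the fingers and travel at z = 0.23 on a line that stays clear of the good mugs.

>>> jog_arm(
  deltas=[
    {"fingers": 0, "delta_pos": [-0.06, -0.05, 0], "yaw": 0},
    {"fingers": 0, "delta_pos": [-0.17, -0.13, 0], "yaw": 0},
    {"fingers": 0, "delta_pos": [-0.28, -0.22, 0], "yaw": 0},
    {"fingers": 0, "delta_pos": [-0.39, -0.3, 0], "yaw": 0},
    {"fingers": 0, "delta_pos": [-0.5, -0.39, 0], "yaw": 0},
    {"fingers": 0, "delta_pos": [-0.61, -0.48, 0], "yaw": 0},
    {"fingers": 0, "delta_pos": [-0.71, -0.55, 0], "yaw": 0},
    {"fingers": 0, "delta_pos": [-0.71, -0.55, 0], "yaw": 0},
  ],
)

```text
clock: 0.9
eef_pos: [0.305, 0.2528, 0.2311]
tool_rot: [0.155, 0.988, -0.001, 0.0]
ft_force: [-0.8, 0.7, -0.4]
grip_width: -0.0002
grasp_force: 0.0
```

```bash
cat >> h.py <<'E'
from scipy.spatial.transform import Rotation as Ro
def to(x,y,z):
    o=bot.get_obs(); R=Ro.from_quat(o['tool_rot'])
    print({k:np.round(o[k],4) for k in('clock','joint_pos','eef_pos','tool_rot','ft_force','grip_width')})
    print('delta/300mm',np.round(R.inv().apply(np.array([x,y,z])-o['eef_pos'])/.3,3))
E
python3 -c "
from h import *
to(.611,-.19,.23)"
```

```text
{'clock': np.float64(0.9), 'joint_pos': array([ 6.9310e-01,  3.5200e-02, -2.3740e-01,  1.2989e+00, -1.2000e-03,
        1.0035e+00]), 'eef_pos': array([0.305 , 0.2528, 0.2311]), 'tool_rot': array([ 1.546e-01,  9.880e-01, -7.000e-04,  2.000e-04]), 'ft_force': array([-0.7745,  0.6975, -0.4419]), 'grip_width': np.float64(-0.0002)}
delta/300mm [-1.422 -1.094  0.006]
```

>>> jog_arm(
  deltas=[
    {"fingers": 0, "delta_pos": [-0.06, -0.05, 0], "yaw": 0},
    {"fingers": 0, "delta_pos": [-0.17, -0.13, 0], "yaw": 0},
    {"fingers": 0, "delta_pos": [-0.28, -0.22, 0], "yaw": 0},
    {"fingers": 0, "delta_pos": [-0.39, -0.3, 0], "yaw": 0},
    {"fingers": 0, "delta_pos": [-0.5, -0.39, 0], "yaw": 0},
    {"fingers": 0, "delta_pos": [-0.61, -0.48, 0], "yaw": 0},
    {"fingers": 0, "delta_pos": [-0.71, -0.55, 0], "yaw": 0},
    {"fingers": 0, "delta_pos": [-0.71, -0.55, 0], "yaw": 0},
  ],
)

```text
clock: 1.7
eef_pos: [0.4594, 0.0325, 0.2307]
tool_rot: [0.154, 0.988, -0.0, 0.0]
ft_force: [-0.5, 1.2, -0.5]
grip_width: -0.0
grasp_force: 0.0
```

>>> jog_arm(
  deltas=[
    {"fingers": 0, "delta_pos": [-0.06, -0.05, 0], "yaw": 0},
    {"fingers": 0, "delta_pos": [-0.17, -0.13, 0], "yaw": 0},
    {"fingers": 0, "delta_pos": [-0.28, -0.22, 0], "yaw": 0},
    {"fingers": 0, "delta_pos": [-0.39, -0.3, 0], "yaw": 0},
    {"fingers": 0, "delta_pos": [-0.5, -0.39, 0], "yaw": 0},
    {"fingers": 0, "delta_pos": [-0.61, -0.48, 0], "yaw": 0},
    {"fingers": 0, "delta_pos": [-0.68, -0.53, 0], "yaw": 0},
    {"fingers": 0, "delta_pos": [-0.71, -0.55, 0], "yaw": 0},
    {"fingers": 0, "delta_pos": [-0.71, -0.55, 0], "yaw": 0},
    {"fingers": 0, "delta_pos": [-0.71, -0.55, 0], "yaw": 0},
  ],
)

```text
clock: 2.7
eef_pos: [0.611, -0.1848, 0.2306]
tool_rot: [0.151, 0.989, 0.0, -0.001]
ft_force: [-0.3, -0.6, 0.5]
grip_width: -0.0003
grasp_force: 0.0
```

```bash
python3 -c "
from h import *
to(.611,-.19,.133)"
```

```text
{'clock': np.float64(2.7), 'joint_pos': array([-2.9410e-01,  5.2870e-01,  4.2860e-01,  1.4726e+00,  5.0000e-04,
        8.6000e-03]), 'eef_pos': array([ 0.611 , -0.1848,  0.2306]), 'tool_rot': array([ 1.507e-01,  9.886e-01,  4.000e-04, -9.000e-04]), 'ft_force': array([-0.287 , -0.6022,  0.4684]), 'grip_width': np.float64(-0.0003)}
delta/300mm [-0.006 -0.017  0.325]
```

>>> jog_arm(
  deltas=[
    {"fingers": 0, "delta_pos": [-0.005, -0.017, 0.06], "yaw": 0},
    {"fingers": 0, "delta_pos": [-0.005, -0.017, 0.14], "yaw": 0},
    {"fingers": 0, "delta_pos": [-0.005, -0.017, 0.21], "yaw": 0},
    {"fingers": 0, "delta_pos": [-0.005, -0.017, 0.27], "yaw": 0},
    {"fingers": 0, "delta_pos": [-0.005, -0.017, 0.31], "yaw": 0},
    {"fingers": 0, "delta_pos": [-0.005, -0.017, 0.325], "yaw": 0},
    {"fingers": 0, "delta_pos": [-0.005, -0.017, 0.325], "yaw": 0},
    {"fingers": 0, "delta_pos": [-0.005, -0.017, 0.325], "yaw": 0},
  ],
)

```text
clock: 3.5
eef_pos: [0.6117, -0.1915, 0.1349]
tool_rot: [0.151, 0.989, -0.0, 0.001]
ft_force: [0.7, -0.4, -0.4]
grip_width: 0.0
grasp_force: 0.0
```

```bash
python3 - <<'E'
from h import *
to(.611,-.19,.133)
c=bot.camera('scene'); cv2.imwrite('pics/m1.png',cv2.resize(c['image'][160:310,150:350],None,fx=4,fy=4,interpolation=cv2.INTER_CUBIC)[:,:,::-1])
E
```

```text
{'clock': np.float64(3.5), 'joint_pos': array([-3.0350e-01,  5.7050e-01,  2.4920e-01,  1.2477e+00,  1.0000e-04,
       -0.0000e+00]), 'eef_pos': array([ 0.6117, -0.1915,  0.1349]), 'tool_rot': array([ 1.511e-01,  9.885e-01, -1.000e-04,  9.000e-04]), 'ft_force': array([ 0.6589, -0.4065, -0.4153]), 'grip_width': np.float64(0.0)}
delta/300mm [0.004 0.004 0.006]
```

View pics/m1.png

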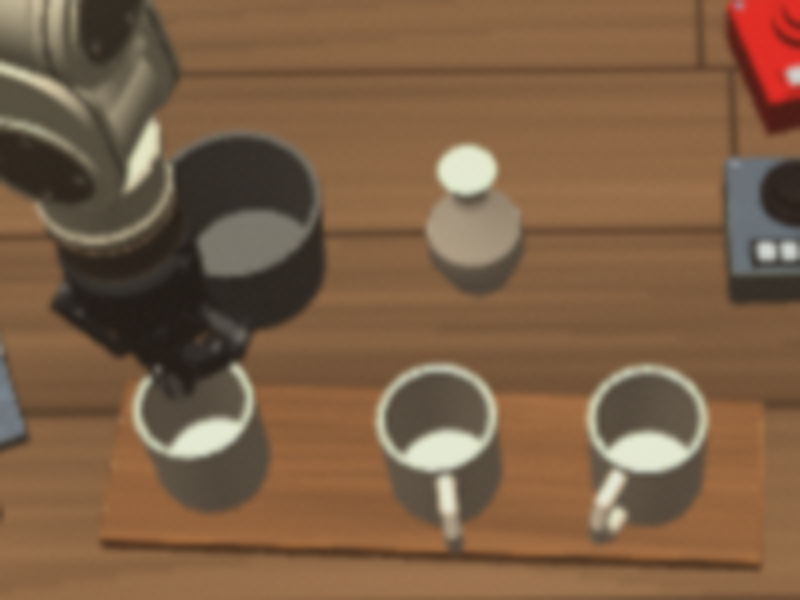

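The crop shows the fingertips at about (180,388), just above the mouth of the handleless mug centred at (193,408), touching nothing. The pose is right, so I'll hold here.

>>> jog_arm(
  deltas=[
    {"fingers": 0, "delta_pos": [0, 0, 0], "yaw": 0},
    {"fingers": 0, "delta_pos": [0, 0, 0], "yaw": 0},
    {"fingers": 0, "delta_pos": [0, 0, 0], "yaw": 0},
    {"fingers": 0, "delta_pos": [0, 0, 0], "yaw": 0},
    {"fingers": 0, "delta_pos": [0, 0, 0], "yaw": 0},
    {"fingers": 0, "delta_pos": [0, 0, 0], "yaw": 0},
    {"fingers": 0, "delta_pos": [0, 0, 0], "yaw": 0},
    {"fingers": 0, "delta_pos": [0, 0, 0], "yaw": 0},
    {"fingers": 0, "delta_pos": [0, 0, 0], "yaw": 0},
    {"fingers": 0, "delta_pos": [0, 0, 0], "yaw": 0},
    {"fingers": 0, "delta_pos": [0, 0, 0], "yaw": 0},
    {"fingers": 0, "delta_pos": [0, 0, 0], "yaw": 0},
  ],
)

```text
clock: 4.75
eef_pos: [0.6112, -0.1917, 0.1338]
tool_rot: [0.151, 0.988, -0.0, 0.0]
ft_force: [-0.1, 1.3, 0.6]
grip_width: 0.0
grasp_force: 0.0
```

>>> jog_arm(
  deltas=[
    {"fingers": 0, "delta_pos": [0, 0, 0], "yaw": 0},
    {"fingers": 0, "delta_pos": [0, 0, 0], "yaw": 0},
    {"fingers": 0, "delta_pos": [0, 0, 0], "yaw": 0},
    {"fingers": 0, "delta_pos": [0, 0, 0], "yaw": 0},
    {"fingers": 0, "delta_pos": [0, 0, 0], "yaw": 0},
    {"fingers": 0, "delta_pos": [0, 0, 0], "yaw": 0},
    {"fingers": 0, "delta_pos": [0, 0, 0], "yaw": 0},
    {"fingers": 0, "delta_pos": [0, 0, 0], "yaw": 0},
    {"fingers": 0, "delta_pos": [0, 0, 0], "yaw": 0},
    {"fingers": 0, "delta_pos": [0, 0, 0], "yaw": 0},
    {"fingers": 0, "delta_pos": [0, 0, 0], "yaw": 0},
    {"fingers": 0, "delta_pos": [0, 0, 0], "yaw": 0},
  ],
)

```text
clock: 5.95
eef_pos: [0.6111, -0.1917, 0.1338]
tool_rot: [0.151, 0.988, -0.0, -0.0]
ft_force: [0.3, -0.3, 0.4]
grip_width: -0.0002
grasp_force: 0.0
```

```bash
python3 -c "
from h import *
to(.444,-.1815,.115)"
```

```text
{'clock': np.float64(5.95), 'joint_pos': array([-3.0390e-01,  5.7160e-01,  2.4800e-01,  1.2472e+00, -0.0000e+00,
       -2.0000e-04]), 'eef_pos': array([ 0.6111, -0.1917,  0.1338]), 'tool_rot': array([ 0.1513,  0.9885, -0.    , -0.    ]), 'ft_force': array([ 0.2578, -0.3264,  0.3719]), 'grip_width': np.float64(-0.0002)}
delta/300mm [ 0.542 -0.134  0.063]
```

>>> jog_arm(
  deltas=[
    {"fingers": 0, "delta_pos": [0, 0, 0], "yaw": 0},
    {"fingers": 0, "delta_pos": [0, 0, 0], "yaw": 0},
    {"fingers": 0, "delta_pos": [0, 0, -0.08], "yaw": 0},
    {"fingers": 0, "delta_pos": [0, 0, -0.18], "yaw": 0},
    {"fingers": 0, "delta_pos": [0.06, -0.015, -0.2], "yaw": 0},
    {"fingers": 0, "delta_pos": [0.16, -0.04, -0.2], "yaw": 0},
    {"fingers": 0, "delta_pos": [0.26, -0.065, -0.2], "yaw": 0},
    {"fingers": 0, "delta_pos": [0.36, -0.09, -0.2], "yaw": 0},
    {"fingers": 0, "delta_pos": [0.46, -0.115, -0.2], "yaw": 0},
    {"fingers": 0, "delta_pos": [0.52, -0.13, -0.2], "yaw": 0},
    {"fingers": 0, "delta_pos": [0.542, -0.134, -0.2], "yaw": 0},
    {"fingers": 0, "delta_pos": [0.542, -0.134, -0.2], "yaw": 0},
  ],
)

```text
clock: 7.15
eef_pos: [0.4438, -0.1815, 0.1943]
tool_rot: [0.152, 0.988, -0.0, 0.001]
ft_force: [0.1, 0.3, -0.4]
grip_width: -0.0001
grasp_force: 0.0
```

>>> jog_arm(
  deltas=[
    {"fingers": 0, "delta_pos": [0, 0, 0.06], "yaw": 0},
    {"fingers": 0, "delta_pos": [0, 0, 0.13], "yaw": 0},
    {"fingers": 0, "delta_pos": [0, 0, 0.2], "yaw": 0},
    {"fingers": 0, "delta_pos": [0, 0, 0.24], "yaw": 0},
    {"fingers": 0, "delta_pos": [0, 0, 0.262], "yaw": 0},
    {"fingers": 0, "delta_pos": [0, 0, 0.262], "yaw": 0},
    {"fingers": 0, "delta_pos": [0, 0, 0.262], "yaw": 0},
  ],
)

```text
clock: 7.85
eef_pos: [0.4449, -0.1816, 0.1156]
tool_rot: [0.151, 0.989, -0.0, 0.0]
ft_force: [0.4, -0.4, -0.6]
grip_width: 0.0001
grasp_force: 0.0
```

```bash
python3 - <<'E'
from h import *
to(.444,-.1815,.115)
E
```

```text
{'clock': np.float64(7.85), 'joint_pos': array([-0.3876,  0.2871, -0.2497,  1.033 ,  0.    , -0.0841]), 'eef_pos': array([ 0.4449, -0.1816,  0.1156]), 'tool_rot': array([ 1.512e-01,  9.885e-01, -1.000e-04,  5.000e-04]), 'ft_force': array([ 0.3733, -0.4402, -0.5853]), 'grip_width': np.float64(0.0001)}
delta/300mm [ 0.003 -0.     0.002]
```

>>> jog_arm(
  deltas=[
    {"fingers": 0, "delta_pos": [0, 0, 0], "yaw": 0},
    {"fingers": 0, "delta_pos": [0, 0, 0], "yaw": 0},
    {"fingers": 0, "delta_pos": [0, 0, 0], "yaw": 0},
    {"fingers": 0, "delta_pos": [0, 0, 0], "yaw": 0},
    {"fingers": 0, "delta_pos": [0, 0, 0], "yaw": 0},
    {"fingers": 0, "delta_pos": [0, 0, 0], "yaw": 0},
    {"fingers": 0, "delta_pos": [0, 0, 0], "yaw": 0},
    {"fingers": 0, "delta_pos": [0, 0, 0], "yaw": 0},
    {"fingers": 0, "delta_pos": [0, 0, 0], "yaw": 0},
    {"fingers": 0, "delta_pos": [0, 0, 0], "yaw": 0},
    {"fingers": 0, "delta_pos": [0, 0, 0], "yaw": 0},
    {"fingers": 0, "delta_pos": [0, 0, 0], "yaw": 0},
  ],
)

```text
clock: 9.05
eef_pos: [0.444, -0.1814, 0.1152]
tool_rot: [0.151, 0.988, -0.0, -0.0]
ft_force: [0.8, -0.4, 1.2]
grip_width: -0.0001
grasp_force: 0.0
```

>>> jog_arm(
  deltas=[
    {"fingers": 0, "delta_pos": [0, 0, 0], "yaw": 0},
    {"fingers": 0, "delta_pos": [0, 0, 0], "yaw": 0},
    {"fingers": 0, "delta_pos": [0, 0, 0], "yaw": 0},
    {"fingers": 0, "delta_pos": [0, 0, 0], "yaw": 0},
    {"fingers": 0, "delta_pos": [0, 0, 0], "yaw": 0},
    {"fingers": 0, "delta_pos": [0, 0, 0], "yaw": 0},
    {"fingers": 0, "delta_pos": [0, 0, 0], "yaw": 0},
    {"fingers": 0, "delta_pos": [0, 0, 0], "yaw": 0},
    {"fingers": 0, "delta_pos": [0, 0, 0], "yaw": 0},
    {"fingers": 0, "delta_pos": [0, 0, 0], "yaw": 0},
    {"fingers": 0, "delta_pos": [0, 0, 0], "yaw": 0},
    {"fingers": 0, "delta_pos": [0, 0, 0], "yaw": 0},
  ],
)

```text
clock: 10.25
eef_pos: [0.444, -0.1814, 0.1152]
tool_rot: [0.151, 0.988, -0.0, 0.0]
ft_force: [0.2, 0.6, -0.2]
grip_width: 0.0
grasp_force: 0.0
```

```bash
python3 -c "
from h import *
to(.417,.2075,.23)"
```

```text
{'clock': np.float64(10.25), 'joint_pos': array([-0.3879,  0.2865, -0.2517,  1.0325, -0.    , -0.0841]), 'eef_pos': array([ 0.444 , -0.1814,  0.1152]), 'tool_rot': array([ 0.1513,  0.9885, -0.    ,  0.    ]), 'ft_force': array([ 0.1675,  0.5703, -0.1701]), 'grip_width': np.float64(0.0)}
delta/300mm [ 0.474  1.21  -0.383]
```

>>> jog_arm(
  deltas=[
    {"fingers": 0, "delta_pos": [0, 0, 0], "yaw": 0},
    {"fingers": 0, "delta_pos": [0, 0, -0.08], "yaw": 0},
    {"fingers": 0, "delta_pos": [0, 0, -0.2], "yaw": 0},
    {"fingers": 0, "delta_pos": [0, 0, -0.32], "yaw": 0},
    {"fingers": 0, "delta_pos": [0, 0, -0.38], "yaw": 0},
    {"fingers": 0, "delta_pos": [0.03, 0.08, -0.38], "yaw": 0},
    {"fingers": 0, "delta_pos": [0.08, 0.21, -0.38], "yaw": 0},
    {"fingers": 0, "delta_pos": [0.13, 0.34, -0.38], "yaw": 0},
    {"fingers": 0, "delta_pos": [0.18, 0.47, -0.38], "yaw": 0},
    {"fingers": 0, "delta_pos": [0.23, 0.6, -0.38], "yaw": 0},
  ],
)

```text
clock: 11.25
eef_pos: [0.4316, 0.0124, 0.2293]
tool_rot: [0.152, 0.988, 0.0, 0.0]
ft_force: [0.8, 0.2, 0.4]
grip_width: 0.0
grasp_force: 0.0
```

>>> jog_arm(
  deltas=[
    {"fingers": 0, "delta_pos": [0.05, 0.13, 0], "yaw": 0},
    {"fingers": 0, "delta_pos": [0.1, 0.26, 0], "yaw": 0},
    {"fingers": 0, "delta_pos": [0.15, 0.39, 0], "yaw": 0},
    {"fingers": 0, "delta_pos": [0.2, 0.5, 0], "yaw": 0},
    {"fingers": 0, "delta_pos": [0.23, 0.58, 0], "yaw": 0},
    {"fingers": 0, "delta_pos": [0.244, 0.61, 0], "yaw": 0},
    {"fingers": 0, "delta_pos": [0.244, 0.61, 0], "yaw": 0},
    {"fingers": 0, "delta_pos": [0.244, 0.61, 0], "yaw": 0},
    {"fingers": 0, "delta_pos": [0.244, 0.61, 0], "yaw": 0},
  ],
)

```text
clock: 12.15
eef_pos: [0.417, 0.2063, 0.2292]
tool_rot: [0.152, 0.988, -0.0, -0.0]
ft_force: [0.4, 0.5, -0.2]
grip_width: -0.0002
grasp_force: 0.0
```

```bash
python3 -c "
from h import *
to(.417,.2075,.08)"
```

```text
{'clock': np.float64(12.15), 'joint_pos': array([ 4.5970e-01,  1.7310e-01, -8.5900e-02,  1.3121e+00, -4.0000e-04,
        7.6530e-01]), 'eef_pos': array([0.417 , 0.2063, 0.2292]), 'tool_rot': array([ 1.522e-01,  9.884e-01, -3.000e-04, -0.000e+00]), 'ft_force': array([ 0.406 ,  0.4872, -0.1578]), 'grip_width': np.float64(-0.0002)}
delta/300mm [0.001 0.004 0.497]
```

>>> jog_arm(
  deltas=[
    {"fingers": 0, "delta_pos": [0, 0.004, 0.06], "yaw": 0},
    {"fingers": 0, "delta_pos": [0, 0.004, 0.16], "yaw": 0},
    {"fingers": 0, "delta_pos": [0, 0.004, 0.26], "yaw": 0},
    {"fingers": 0, "delta_pos": [0, 0.004, 0.36], "yaw": 0},
    {"fingers": 0, "delta_pos": [0, 0.004, 0.43], "yaw": 0},
    {"fingers": 0, "delta_pos": [0, 0.004, 0.48], "yaw": 0},
    {"fingers": 0, "delta_pos": [0, 0.004, 0.497], "yaw": 0},
    {"fingers": 0, "delta_pos": [0, 0.004, 0.497], "yaw": 0},
    {"fingers": 0, "delta_pos": [0, 0.004, 0.497], "yaw": 0},
  ],
)

```text
clock: 13.05
eef_pos: [0.418, 0.2085, 0.081]
tool_rot: [0.152, 0.988, 0.0, 0.001]
ft_force: [0.1, 0.0, 0.7]
grip_width: -0.0001
grasp_force: 0.0
```

```bash
python3 - <<'E'
from h import *
to(.417,.2075,.067)
c=bot.camera('scene'); cv2.imwrite('pics/b1.png',cv2.resize(c['image'][160:260,290:410],None,fx=6,fy=6,interpolation=cv2.INTER_CUBIC)[:,:,::-1])
E
```

```text
{'clock': np.float64(13.05), 'joint_pos': array([ 0.4627,  0.302 , -0.3332,  0.9341, -0.    ,  0.7675]), 'eef_pos': array([0.418 , 0.2085, 0.081 ]), 'tool_rot': array([1.518e-01, 9.884e-01, 4.000e-04, 6.000e-04]), 'ft_force': array([0.1376, 0.0074, 0.656 ]), 'grip_width': np.float64(-0.0001)}
delta/300mm [ 0.002 -0.004  0.047]
```

View pics/b1.png

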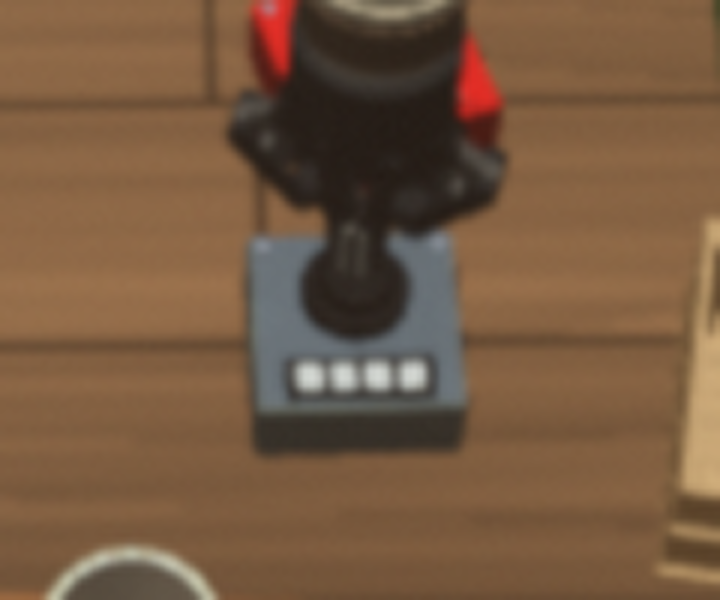

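The crop shows the fingertips at about (352,275), centred over the button. I'll press slowly, about 2 mm per row, and watch the force.

>>> jog_arm(
  deltas=[
    {"fingers": 0, "delta_pos": [0, 0, 0.008], "yaw": 0},
    {"fingers": 0, "delta_pos": [0, 0, 0.016], "yaw": 0},
    {"fingers": 0, "delta_pos": [0, 0, 0.024], "yaw": 0},
    {"fingers": 0, "delta_pos": [0, 0, 0.03], "yaw": 0},
    {"fingers": 0, "delta_pos": [0, 0, 0.035], "yaw": 0},
    {"fingers": 0, "delta_pos": [0, 0, 0.039], "yaw": 0},
    {"fingers": 0, "delta_pos": [0, 0, 0.043], "yaw": 0},
    {"fingers": 0, "delta_pos": [0, 0, 0.047], "yaw": 0},
    {"fingers": 0, "delta_pos": [0, 0, 0.05], "yaw": 0},
    {"fingers": 0, "delta_pos": [0, 0, 0.053], "yaw": 0},
    {"fingers": 0, "delta_pos": [0, 0, 0.053], "yaw": 0},
  ],
)

```text
clock: 14.2
eef_pos: [0.4172, 0.2087, 0.0643]
tool_rot: [0.151, 0.988, 0.0, 0.0]
ft_force: [-0.4, 0.2, 3.0]
grip_width: 0.0001
grasp_force: 1.5
```

>>> jog_arm(
  deltas=[
    {"fingers": 0, "delta_pos": [0, 0, 0.003], "yaw": 0},
    {"fingers": 0, "delta_pos": [0, 0, 0.006], "yaw": 0},
    {"fingers": 0, "delta_pos": [0, 0, 0.008], "yaw": 0},
    {"fingers": 0, "delta_pos": [0, 0, 0.01], "yaw": 0},
    {"fingers": 0, "delta_pos": [0, 0, 0.011], "yaw": 0},
    {"fingers": 0, "delta_pos": [0, 0, 0.012], "yaw": 0},
    {"fingers": 0, "delta_pos": [0, 0, 0.012], "yaw": 0},
    {"fingers": 0, "delta_pos": [0, 0, 0.012], "yaw": 0},
  ],
)

```text
clock: 15.0
eef_pos: [0.4172, 0.2087, 0.061]
tool_rot: [0.151, 0.988, 0.0, 0.0]
ft_force: [-2.9, -0.9, 7.5]
grip_width: 0.0001
grasp_force: 3.6
```

>>> jog_arm(
  deltas=[
    {"fingers": 0, "delta_pos": [0, 0, 0.001], "yaw": 0},
    {"fingers": 0, "delta_pos": [0, 0, 0.002], "yaw": 0},
    {"fingers": 0, "delta_pos": [0, 0, 0.002], "yaw": 0},
    {"fingers": 0, "delta_pos": [0, 0, 0.002], "yaw": 0},
  ],
)

```text
clock: 15.4
eef_pos: [0.4173, 0.2087, 0.0609]
tool_rot: [0.151, 0.988, 0.0, 0.0]
ft_force: [-3.2, -1.3, 11.4]
grip_width: 0.0
grasp_force: 5.7
```

The force rose to 11 N with no further travel, so the button is fully down at z = 0.061. Drawing back now.

>>> jog_arm(
  deltas=[
    {"fingers": 0, "delta_pos": [0, 0, -0.01], "yaw": 0},
    {"fingers": 0, "delta_pos": [0, 0, -0.025], "yaw": 0},
    {"fingers": 0, "delta_pos": [0, 0, -0.05], "yaw": 0},
    {"fingers": 0, "delta_pos": [0, 0, -0.1], "yaw": 0},
    {"fingers": 0, "delta_pos": [0, 0, -0.2], "yaw": 0},
    {"fingers": 0, "delta_pos": [0, 0, -0.3], "yaw": 0},
    {"fingers": 0, "delta_pos": [0, 0, -0.4], "yaw": 0},
    {"fingers": 0, "delta_pos": [0, 0, -0.47], "yaw": 0},
    {"fingers": 0, "delta_pos": [0, 0, -0.5], "yaw": 0},
    {"fingers": 0, "delta_pos": [0, 0, -0.5], "yaw": 0},
    {"fingers": 0, "delta_pos": [0, 0, -0.5], "yaw": 0},
  ],
)

```text
clock: 16.5
eef_pos: [0.4167, 0.2084, 0.209]
tool_rot: [0.151, 0.988, -0.0, -0.001]
ft_force: [0.3, -0.0, -0.1]
grip_width: -0.0001
grasp_force: 0.0
```

```bash
python3 - <<'E'
from h import *
to(.417,.2075,.2)
a=np.load('pics/scene.npz'); c=bot.camera('scene')
cv2.imwrite('pics/e1.png',c['image'][:,:,::-1])
W=cloud(c)[195:236,330:370].reshape(-1,3)
p=W[(W[:,2]>.055)&(W[:,2]<.075)&(np.hypot(W[:,0]-.417,W[:,1]-.2085)<.015)]
print('button z',len(p),np.median(p,0) if len(p) else None)
for n,(u0,u1,v0,v1) in dict(mugs=(175,345,235,305),tub=(182,236,190,245),vase=(250,285,190,240)).items():
    d=np.abs(a['image'][v0:v1,u0:u1].astype(int)-c['image'][v0:v1,u0:u1]).max(-1)
    print(n,'changed px',(d>40).sum())
E
```

```text
{'clock': np.float64(16.5), 'joint_pos': array([ 4.6370e-01,  1.8630e-01, -1.2330e-01,  1.2629e+00, -1.0000e-04,
        7.6750e-01]), 'eef_pos': array([0.4167, 0.2084, 0.209 ]), 'tool_rot': array([ 1.513e-01,  9.885e-01, -5.000e-04, -7.000e-04]), 'ft_force': array([ 0.2941, -0.0118, -0.0715]), 'grip_width': np.float64(-0.0001)}
delta/300mm [-0.002 -0.002  0.03 ]
button z 70 [0.4160217  0.2087665  0.06716522]
mugs changed px 0
tub changed px 0
vase changed px 0
```

View pics/e1.png

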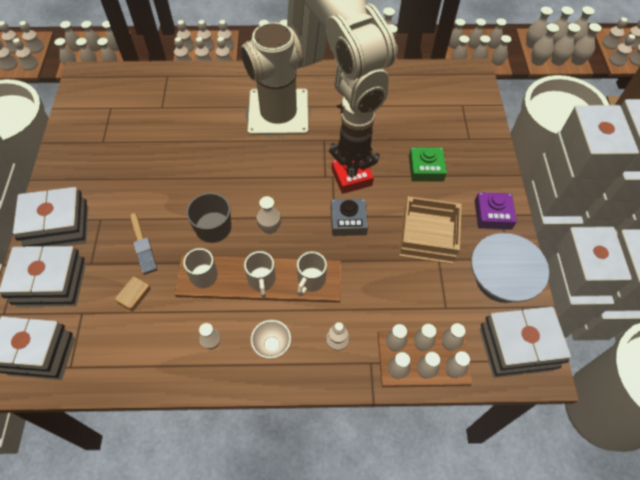

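The gripper hangs clear at (355,155). The button at (349,207) is back up at 67 mm, and the mugs, tub and vase show no change from the first picture.

```bash
python3 -c "
from workcell import bot
print(bot.job_done())"
```

```text
the job is handed in; nothing more can be done
None
```

The job is handed in: I pointed at the handleless mug and then the tub for over two seconds each, pressed the tally button fully down (about 11 N at most) and drew back so it sprang up; the mugs, tub and vase show no movement.

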